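Choose firing program 6 on the porcelain furnace and start it

ROBOT

A 6-joint arm with a two-finger parallel gripper is mounted at the origin on the work surface. World frame = base frame: x ahead of the robot, y to its left, z up, the work surface at z = 0. Lengths are in m, angles in rad, forces in N, time in s.
With the tool pointing down it reaches from about 0.4 to 0.825 m from the base axis. Payload 7 kg.
Tool frame: the origin (TCP) lies between the finger pads; the fingertips stand 22 mm ahead of it and the grasp point (between the pads) lies 3 mm ahead of it (tcp_to_tips is the distance from the TCP to the fingertips, in m); z points along the fingers, y is the direction in which the jaws open and shut (so a half turn about z gives the same grasp; the last joint's range is limited). The gripper opens to 85 mm and grips with 20 to 120 N. Pads are 22 mm wide; open, the fingers measure 114 mm over their backs; the gripper's body (76 mm by 85 mm) begins 54 mm behind the grasp point. The pads swing forward as they close: fully open they stand 13 mm farther back than shut.
Start: joints at [1.508, 0.359, 0.012, 0, -1.224, -0.288], TCP at [0.232, 0.634, 0.226] pointing down, gripper open.
Joint ranges: [-3.07, 3.07], [-1.43, 2.12], [-1.02, 1.25], [-3.03, 1.67], [-3.05, -0], [-3.03, 3.03]. Speed limits (rad/s): [2.39, 2.39, 3.01, 3.14, 3.14, 3.14].

INTERFACE

Orientations are given as a rotation vector (axis times angle).
In Python, from plant import * gives the robot as it stands. The module is installed in compiled form; this text tells all that it offers.
- The arm moves only by the tool jog_arm, never from a script. Its arguments are lists of equal length, an entry for each row: "offset": the shift along the tool's x, y, z in cm, a list of three; "yaw": the turn about the tool's z in rad. In form: {"offset": [[dx, dy, dz], ...], "yaw": [yaw, ...]}. A call has 1 to 5 rows; each row shifts and turns the commanded pose from where the row before left it, along the tool's axes as they then stand; what a row does not reach is not made up. A row lasts 1/12 s, in which the tool goes at most 41.7 mm and 7.16 degrees, less where a joint would pass 70% of its speed; a pose out of reach is approached as far as the arm can. A call is refused whole if a number of a shift passes 4.17 or a number of a turn 0.125, either way. A call with a gripper value outside its range is refused whole. "jaw" is the opening, from 0 (shut) to 1 (fully open), set as the call begins (left out, the last holds). The fingers move at their own pace and stop on an object; "squeeze" is the grip in N (left out, the last holds). Time passes only in rows, so rows that do not move let the fingers close. It gives the time, the measured TCP pose, the force and the opening at its end, in the units of the state.
- read_state(): the state, without advancing time (a new reading comes with each control period).
- read_camera(name): name is "scene" or "top" or "wrist"; returns a dict with "frame" (480x640x3 uint8, blue, green, red), "fx", "fy", "cx", "cy" (pixels), "view" (4x4, takes a point from world to camera coordinates); the wrist camera has in their place "T_tool_cam" (4x4, takes a point from camera to tool coordinates, whose origin is the TCP and whose axes are the flange's). Camera axes: x right, y up, looking along -z (the intrinsics and any distortion apply to the point x, -y, -z); pixel columns grow to the right and rows downward; lengths in m; the calibration is good to about 2 mm. A picture is of the moment at which its call begins: read the wrist's pose just before it. There is no depth.
- sign_off(): hands the job in, once; it reports no verdict.
The state is a dict: "t": time; "joint_positions": joint angles; "joint_vel": joint speeds; "tau": joint torques, N m; "tool_pos": TCP position; "ee_rot": TCP orientation; "contact_force": force on the tool from outside, world axes, zero at the start; "moment": the same for the moment, N m; "finger_gap": finger opening in m.
Only numpy, scipy, OpenCV 4.12 (cv2) and the standard library are available. Lean on these libraries where they do the work, as an engineer would, in place of code of your own. Each camera call takes 0.05 s, during which the arm holds its last target.

TASK

The crowns are already in the furnace: choose firing program 6 and start it. With a fingertip against one side of the selector's grip bar (do not pinch the bar), push it round click by click until its white pointer rests on the sixth white mark clockwise from the red mark; only then press the green START button all the way in with a fingertip and let it come back out. Do not press the red STOP button, and leave the loose things on and around the furnace where they are.

Things in the scene. Friction and masses are not known exactly. Their poses are not given: they have to be found in the camera images.
- panel: slate-grey control panel of the white porcelain furnace, which is fixed to the bench, its place and yaw varying. A plate 194 x 256 mm that slopes 12 degrees down towards the robot. Origin: where the selector's axis meets its face, 100 mm above the bench; x runs up the slope (away from the robot), y left, z out of the face, which spans x -97 to 97, y -183 to 73 mm
- selector (a joint): angle of the program selector, rad, growing clockwise as seen on the panel: 0 on the red mark, one click each 0.5236, program 6 at 3.1416, stops just beyond 0 and 4.712. Starts on the red mark or on one of programs 1 to 4. A detent pulls it to the nearest click and holds it there; a click takes up to 0.08 N m, 3 to 4 N at the bar's end; past half-way it snaps on by itself
- selector_axis (a point): point on the selector's axis, 18 mm above the panel's face. Selector: round grey skirt 62 mm across, 7 mm high on the panel, and on it an upright charcoal grip bar 13 mm thick, 57 mm long with rounded ends, its top 29 mm above the panel, its flat flanks named selector_c0 and selector_c1. Turns with it: x along the bar to the pointer end (white line on top), z out of the panel
- pointer_end (a point): outermost point of the rounded pointer end of the grip bar, 28.5 mm from the axis and 18 mm above the panel's face
- mark_red (a point): the red bar mark flat on the panel for standby (0), 42 mm from the selector's axis at its lower left, 135 degrees counter-clockwise from the panel's x
- mark_six (a point): the sixth of nine white dots (programs 1 to 9) flat on the panel, which follow the red mark clockwise every 30 degrees, all 42 mm from the selector's axis. This one is at the upper right, 45 degrees clockwise from the panel's x
- muffle_top (a point): top of the furnace's fixed white muffle dome, 230 mm across, 252 mm above the bench, about 330 mm to the right of the selector; a steel plate 300 mm across lies under it, 104 mm above the bench
- start_top (a point): centre of the top of the round green START button, 28 mm across, 14 mm above the panel's face (in an aluminium collar 40 mm across, 6 mm high); z points out of the panel. It lies 55 mm down the slope from and 82 mm to the right of the selector's axis
- start (a joint): how far START is pressed in, in m, along the panel's normal: 0 out, 0.005 fully in; the spring takes 1.5 N to begin and 5 N fully in, and brings it back out
- stop_top (a point): centre of the top of the red STOP button, 22 mm across, 14 mm above the panel's face, 60 mm to the right of START
- stop (a joint): how far STOP is pressed in, in m, 0 to 0.005
- block_white_mid (a point): centre of the loose ivory block, 18 x 20 x 20 mm with a short steel stub, on the ledge behind the selector
- block_lilac_mid (a point): centre of the loose lilac block, 18 x 20 x 20 mm with a short steel stub, on the ledge behind the display
- firing_tray_mid (a point): centre of the loose round ceramic firing tray, 76 mm across, 12 mm high, on the bench to the left
- jar_white_mid (a point): centre of the loose white powder jar, 42 mm across, 48 mm high, on the bench to the left
- jar_amber_mid (a point): centre of the loose amber jar with black cap, 42 mm across, 55 mm high, on the bench to the left
- water_cup_mid (a point): centre of the loose white cup, 60 mm across, 55 mm high, on the bench to the left
- tongs_mid (a point): centre of the loose steel furnace tongs, 230 mm long, 40 mm wide, 10 mm high, lying along y on the bench between the robot and the furnace

How it is judged:
On the way, in this order (a step that is already met when the one before it is completed fails the run):
1. the selector rests on program 6 (value of joint selector between 3.0216 and 3.2616 rad and velocity of joint selector between -0.2 and 0.2 rad/s), for 0.2 s.
2. START is pressed in with the selector on program 6 (value of joint selector between 3.0216 and 3.2616 rad and value of joint start above 0.004 m), for 0.05 s.
At the end, for the whole second after the job is handed in: the selector rests on program 6 (3.1416 rad, within 0.12 rad), START has been pressed (at least 4 of its 5 mm) after that and is out again, STOP is out, and every loose thing lies within 20 mm of where it was (value of joint selector between 3.0216 and 3.2616 rad and velocity of joint selector between -0.1 and 0.1 rad/s and value of joint each of start, stop below 0.001 m and distance of each of block_white_mid, block_lilac_mid, firing_tray_mid, jar_white_mid, jar_amber_mid, water_cup_mid, tongs_mid from where it was at the start of the episode below 0.02 m); the robot touches nothing.
It fails at once if START goes in while the selector is not on program 6 (value of joint start above 0.003 m and not (value of joint selector between 3.0216 and 3.2616 rad)).
It fails at once if STOP is pressed (value of joint stop above 0.003 m).
It fails at once if the selector's bar is pinched (fingers on both its flanks at once) (contact force between the fingers and selector_c0 above 0.8 N and contact force between the fingers and selector_c1 above 0.8 N).
It fails at once if a loose thing (block, tray, jar, cup or tongs) is lifted, carried or pushed more than 20 mm (distance of any of block_white_mid, block_lilac_mid, firing_tray_mid, jar_white_mid, jar_amber_mid, water_cup_mid, tongs_mid from where it was at the start of the episode above 0.02 m).
It also fails if it takes over 51 s, if anything falls off the work surface, if the arm or the gripper's body presses on something with over 40 N, if the wrist force passes 120 N, or if a joint passes its speed limit or range.

## Working session

There is one attempt and no reset: what is moved stays moved. The work goes in short steps, Python scripts to look and compute and a tool call to move; the robot and the scene stay as the last step left them, time stands still between calls to the robot, and variables do not carry over. Pictures are saved under pics/ and viewed, and the job is handed in when it is done.

Besides the shell and the picture viewer there is one more tool, called after "Call:" by a JSON object that holds its "method" and its "body", one argument or row to a line. jog_arm: Moves the arm, as the interface text tells. Its arguments: {"type":"object","properties":{"offset":{"type":"array"},"yaw":{"type":"array"},"jaw":{"type":"number"},"squeeze":{"type":"number"}},"required":["offset","yaw"]}

```bash
mkdir -p pics
python3 - <<'E'
from plant import *
import cv2
s=read_state();print({k:np.round(v,4).tolist() if hasattr(v,'__len__') else v for k,v in s.items()} if 'np' in globals() else s)
for n in ['scene','top','wrist']:
    c=read_camera(n);cv2.imwrite(f'pics/{n}0.png',c['frame']);print(n,{k:v for k,v in c.items() if k!='frame'})
E
```

```text
{'t': 0.0, 'joint_positions': array([ 1.50810090e+00,  3.59395689e-01,  1.10576284e-02, -3.72566507e-04,
       -1.22406558e+00, -2.88121328e-01]), 'joint_vel': array([-1.77190963e-04, -8.83706261e-04, -2.23791863e-04,  2.37429420e-05,
       -6.31030463e-04,  2.81602898e-04]), 'tau': array([-1.60435056e-04, -5.83321381e+01,  2.93424797e+01,  6.93647325e+00,
       -5.81171829e-03, -2.74792392e-06]), 'tool_pos': array([0.23180993, 0.63343189, 0.2247534 ]), 'ee_rot': array([ 3.09173984e+00, -5.48150725e-01, -2.62638565e-04]), 'contact_force': array([ 0.48429329, -0.51609043, -0.6695887 ]), 'moment': array([-0.03560651, -0.01856201,  0.04420631]), 'finger_gap': 0.08536530422728153}
scene {'fx': 470.6048195302614, 'fy': 470.6048195302614, 'cx': 315.4939817940483, 'cy': 231.55889358044112, 'view': array([[-0.31282897,  0.94964329, -0.01776684,  0.10357347],
       [-0.60689344, -0.18546216,  0.7728416 ,  0.2547202 ],
       [ 0.73062877,  0.25254982,  0.63435022, -1.49481429],
       [ 0.        ,  0.        ,  0.        ,  1.        ]])}
top {'fx': 519.2894155394014, 'fy': 519.2894155394014, 'cx': 301.3838797403225, 'cy': 245.91287357137617, 'view': array([[ 0.02075305, -0.99976466,  0.00631957,  0.10361664],
       [ 0.98597608,  0.02151292,  0.16549432, -0.60991329],
       [-0.16559133,  0.00279643,  0.98619049, -1.16627892],
       [ 0.        ,  0.        ,  0.        ,  1.        ]])}
wrist {'fx': 392.2935851357377, 'fy': 392.2935851357377, 'cx': 323.9256188389246, 'cy': 247.59403257683852, 'T_tool_cam': array([[-8.27633043e-04,  9.65251775e-01,  2.61320352e-01,
         6.60897672e-02],
       [ 9.99998973e-01,  1.10465925e-03, -9.13216691e-04,
        -4.34104769e-04],
       [-1.17015397e-03,  2.61319328e-01, -9.65251698e-01,
        -1.47922627e-01],
       [ 0.00000000e+00,  0.00000000e+00,  0.00000000e+00,
         1.00000000e+00]])}
```

View pics/scene0.png

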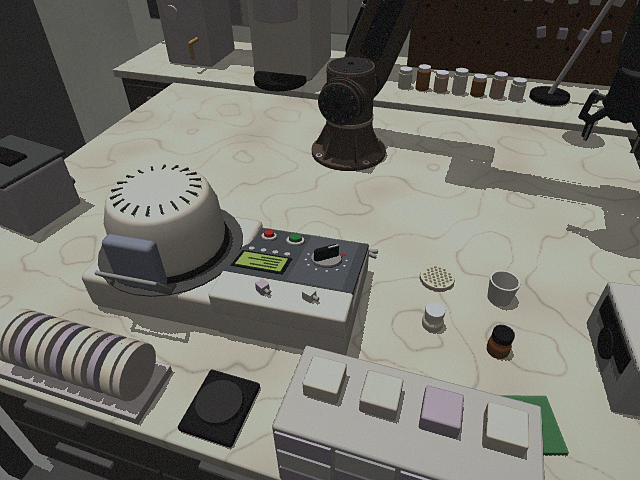

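View pics/top0.png

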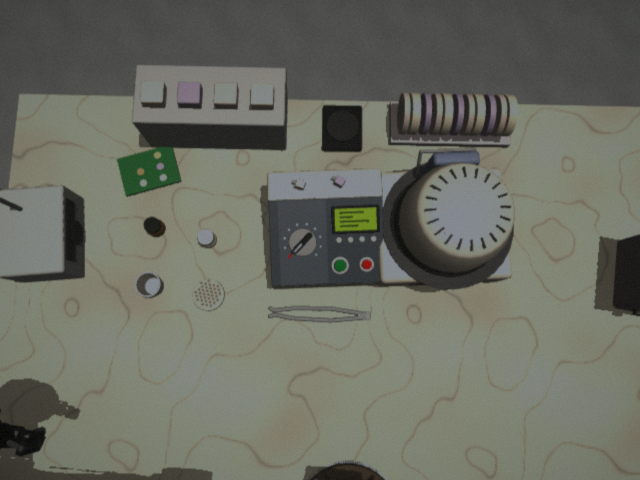

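View pics/wrist0.png

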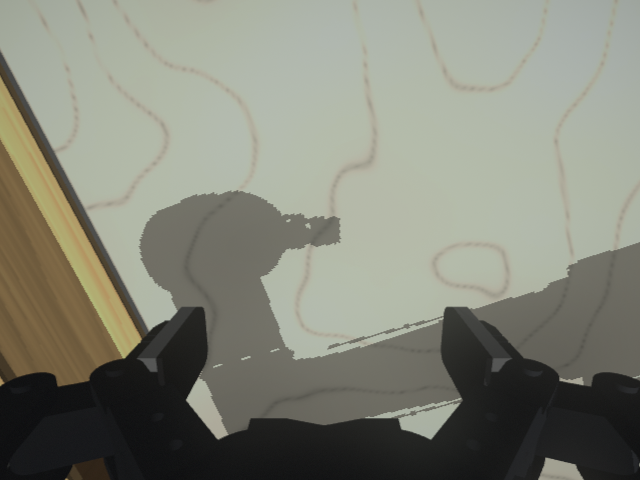

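The top view shows the selector near (301,242), START at (341,265) and STOP at (367,264). I'll zoom in and measure.

```bash
cat > h.py <<'E'
from plant import *
import numpy as np, cv2
from scipy.spatial.transform import Rotation as R
def ray(c,uv,T=None):
    d=np.array([(uv[0]-c['cx'])/c['fx'],-(uv[1]-c['cy'])/c['fy'],-1.])
    if T is None: T=np.linalg.inv(c['view'])
    return T[:3,3],T[:3,:3]@d
def onz(c,uv,z,T=None):
    o,d=ray(c,uv,T);return o+d*(z-o[2])/d[2]
def tri(r1,r2):
    (a,u),(b,v)=r1,r2
    s=np.linalg.lstsq(np.c_[u,-v],b-a,rcond=None)[0]
    p,q=a+u*s[0],b+v*s[1];return (p+q)/2,np.linalg.norm(p-q)
def cents(m,mn=8):
    n,l,st,ce=cv2.connectedComponentsWithStats(m.astype(np.uint8))
    return [(ce[i].round(2).tolist(),int(st[i,4])) for i in range(1,n) if st[i,4]>=mn]
def masks(f):
    h=cv2.cvtColor(f,cv2.COLOR_BGR2HSV).astype(int);H,S,V=h[...,0],h[...,1],h[...,2]
    return dict(green=(H>50)&(H<90)&(S>120)&(V>50),red=((H<8)|(H>172))&(S>140)&(V>70))
def wristT(c,s):
    T=np.eye(4);T[:3,:3]=R.from_rotvec(s['ee_rot']).as_matrix();T[:3,3]=s['tool_pos'];return T@c['T_tool_cam']
E
python3 - <<'E'
from h import *
cs={}
for n in ['scene','top']:
    c=cs[n]=read_camera(n);f=c['frame']
    for k,m in masks(f).items(): print(n,k,cents(m))
x=cs['top']['frame'][180:300,260:400];cv2.imwrite('pics/topz.png',cv2.resize(x,None,fx=5,fy=5,interpolation=2))
x=cs['scene']['frame'][215:315,210:390];cv2.imwrite('pics/scz.png',cv2.resize(x,None,fx=4.4,fy=4.4,interpolation=2))
E
```

```text
scene green [([294.5, 236.45], 60)]
scene red [([268.13, 232.72], 47), ([343.25, 254.62], 8)]
top green [([147.67, 169.83], 1684), ([339.83, 265.14], 99)]
top red [([289.5, 255.5], 10), ([366.43, 264.02], 63)]
```

View pics/topz.png

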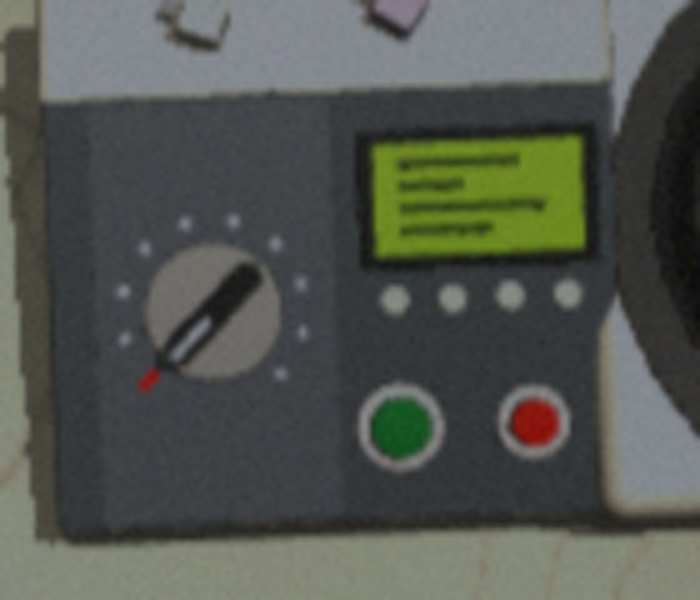

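View pics/scz.png

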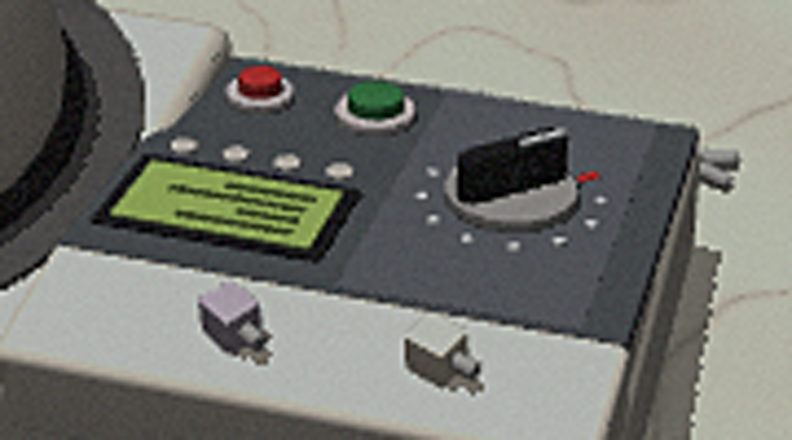

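Pointer (light line at crop (192,340)) is on the red mark (148,380), so selector = 0. The nine dots are clearly visible, with the sixth at crop (276,243). Next I fit the panel pose from the dots and buttons.

```bash
cat >> h.py <<'E'
S12,C12=np.sin(np.radians(12)),np.cos(np.radians(12))
def p2w(P,pose):
    x,y,z=P;X,Y,psi=pose
    a=x*C12-z*S12;h=0.1+x*S12+z*C12
    return np.array([X+a*np.cos(psi)-y*np.sin(psi),Y+a*np.sin(psi)+y*np.cos(psi),h])
def feats():
    F={}
    for k in range(10):
        a=np.radians(135-30*k);F[k]=(.042*np.cos(a),.042*np.sin(a),0)
    F['start']=(-.055,-.082,.014);F['stop']=(-.055,-.142,.014);return F
def fit(c,px,T=None):
    F=feats();A=[];B=[]
    for k,uv in px.items():
        l=p2w(F[k],(0,0,0));A.append(l[:2]);B.append(onz(c,uv,l[2],T)[:2])
    A,B=np.array(A),np.array(B);a,b=A-A.mean(0),B-B.mean(0)
    psi=np.arctan2((a[:,0]*b[:,1]-a[:,1]*b[:,0]).sum(),(a*b).sum())
    Rm=np.array([[np.cos(psi),-np.sin(psi)],[np.sin(psi),np.cos(psi)]])
    t=B.mean(0)-Rm@A.mean(0);res=np.linalg.norm(A@Rm.T+t-B,axis=1)
    return (t[0],t[1],psi),dict(zip(px,(res*1000).round(1)))
E
python3 - <<'E'
from h import *
def dots(c,seeds,sc,off):
    g=cv2.cvtColor(c['frame'],cv2.COLOR_BGR2GRAY).astype(float);out={}
    for k,(u,v) in seeds.items():
        u,v=u/sc+off[0],v/sc+off[1];
        for _ in range(2):
            i,j=int(round(v)),int(round(u));w=g[i-2:i+3,j-2:j+3];w=np.clip(w-np.median(w)-4,0,None)
            yy,xx=np.mgrid[i-2:i+3,j-2:j+3];u,v=(w*xx).sum()/w.sum(),(w*yy).sum()/w.sum()
        out[k]=(u,v)
    return out
c=read_camera('top')
px=dots(c,{1:(124,339),2:(123,291),3:(145,248),4:(185,223),5:(233,221),6:(276,243),7:(301,284),8:(302,333),9:(281,373)},5,(259.6,179.6))
px.update({0:(289.5,255.5),'start':(339.83,265.14),'stop':(366.43,264.02)})
pt=fit(c,px);print(pt)
c2=read_camera('scene')
px2=dots(c2,{1:(600,200),2:(591,224),3:(559,240),4:(513,245),5:(467,238),6:(432,219),7:(421,196),8:(433,172)},4.4,(209.6,214.6))
px2.update({0:(343.25,254.62)})
ps=fit(c2,px2);print(ps)
for pose in (pt[0],ps[0]):
    for n,P in dict(axis18=(0,0,.018),start=(-.055,-.082,.014),stop=(-.055,-.142,.014)).items(): print(n,p2w(P,pose).round(4))
E
```

```text
((np.float64(0.6085686760246315), np.float64(0.1153699445739138), np.float64(0.06325107190183876)), {1: np.float64(0.7), 2: np.float64(0.8), 3: np.float64(0.5), 4: np.float64(0.4), 5: np.float64(0.3), 6: np.float64(0.4), 7: np.float64(0.5), 8: np.float64(0.4), 9: np.float64(0.7), 0: np.float64(0.2), 'start': np.float64(0.2), 'stop': np.float64(0.7)})
((np.float64(0.6055732238769569), np.float64(0.11425455098850841), np.float64(0.05957775212394331)), {1: np.float64(0.6), 2: np.float64(0.5), 3: np.float64(0.5), 4: np.float64(0.2), 5: np.float64(0.2), 6: np.float64(0.4), 7: np.float64(0.6), 8: np.float64(0.2), 0: np.float64(0.7)})
axis18 [0.6048 0.1151 0.1176]
start [0.5572 0.0299 0.1023]
stop [ 0.5609 -0.0299  0.1023]
axis18 [0.6018 0.114  0.1176]
start [0.5538 0.029  0.1023]
stop [ 0.5574 -0.0309  0.1023]
```

```bash
cat >> h.py <<'E'
POSE=(0.607,0.1148,0.0623)
def cur():
    s=read_state();M=R.from_rotvec(s['ee_rot']).as_matrix();return s['tool_pos'],np.arctan2(M[1,0],M[0,0]),s
def rows(p0,a0,wps):
    """wps list of (pos,alpha): print rounded tool-frame rows, integrating the rounding"""
    p=np.array(p0,float);a=a0;O=[];Y=[]
    for P,A in wps:
        d=np.array(P)-p
        ex=np.array([np.cos(a),np.sin(a),0]);ey=np.array([np.sin(a),-np.cos(a),0])
        o=np.round([d@ex*100,d@ey*100,-d[2]*100],2);y=round(float(-(A-a)),3)
        O.append((o+0.).tolist());Y.append(y)
        p=p+(ex*o[0]+ey*o[1]+np.array([0,0,-1])*o[2])/100;a-=y
    for i in range(0,len(O),5): print('offset',O[i:i+5],'yaw',Y[i:i+5])
def lin(p0,a0,P,A,n): 
    return [(p0+(np.array(P)-p0)*i/n,a0+(A-a0)*i/n) for i in range(1,n+1)]
E
python3 - <<'E'
from h import *
p,a,s=cur();print(p,a)
rows(p,a,lin(p,a,[.545,.115,.26],0.0623+np.pi/4,20))
E
```

```text
[0.2319394  0.63379117 0.22551003] -0.35080822381041243
offset [[2.36, 1.9, -0.17], [2.24, 2.03, -0.17], [2.12, 2.17, -0.18], [1.99, 2.29, -0.17], [1.84, 2.41, -0.17]] yaw [-0.06, -0.06, -0.06, -0.06, -0.06]
offset [[1.69, 2.51, -0.17], [1.54, 2.61, -0.18], [1.39, 2.69, -0.17], [1.22, 2.77, -0.17], [1.05, 2.84, -0.17]] yaw [-0.06, -0.059, -0.06, -0.06, -0.06]
offset [[0.88, 2.9, -0.18], [0.71, 2.95, -0.17], [0.52, 2.98, -0.17], [0.35, 3.01, -0.17], [0.17, 3.03, -0.18]] yaw [-0.06, -0.06, -0.06, -0.06, -0.06]
offset [[-0.02, 3.03, -0.17], [-0.2, 3.02, -0.17], [-0.38, 3.01, -0.17], [-0.55, 2.98, -0.18], [-0.74, 2.93, -0.17]] yaw [-0.06, -0.06, -0.06, -0.06, -0.06]
```

Call:
{"method": "jog_arm", "body": {
  "offset": [
    [2.36,1.9,-0.17],
    [2.24,2.03,-0.17],
    [2.12,2.17,-0.18],
    [1.99,2.29,-0.17],
    [1.84,2.41,-0.17]
  ],
  "yaw": [-0.06,-0.06,-0.06,-0.06,-0.06],
  "jaw": 0,
  "squeeze": 20
}}

```text
t: 0.77
tool_pos: [0.3107, 0.5029, 0.2344]
ee_rot: [3.141, -0.075, 0.0]
contact_force: [0.4, 0.2, 0.1]
finger_gap: 0.0257
```

Call:
{"method": "jog_arm", "body": {
  "offset": [
    [1.69,2.51,-0.17],
    [1.54,2.61,-0.18],
    [1.39,2.69,-0.17],
    [1.22,2.77,-0.17],
    [1.05,2.84,-0.17]
  ],
  "yaw": [-0.06,-0.06,-0.06,-0.06,-0.06]
}}

```text
t: 1.18
tool_pos: [0.3891, 0.3732, 0.2432]
ee_rot: [-3.116, -0.395, -0.0]
contact_force: [-0.2, -0.5, 0.3]
finger_gap: 0.0002
```

Call:
{"method": "jog_arm", "body": {
  "offset": [
    [0.88,2.9,-0.18],
    [0.71,2.95,-0.17],
    [0.52,2.98,-0.17],
    [0.35,3.01,-0.17],
    [0.17,3.03,-0.18]
  ],
  "yaw": [-0.06,-0.06,-0.06,-0.06,-0.06]
}}

```text
t: 1.6
tool_pos: [0.4675, 0.2436, 0.252]
ee_rot: [-3.022, -0.857, -0.001]
contact_force: [0.6, 0.1, -0.3]
finger_gap: 0.0
```

Call:
{"method": "jog_arm", "body": {
  "offset": [
    [0,3.03,-0.17],
    [-0.2,3.02,-0.17],
    [-0.38,3.01,-0.17],
    [-0.55,2.98,-0.18],
    [-0.74,2.93,-0.17]
  ],
  "yaw": [-0.06,-0.06,-0.06,-0.06,-0.06]
}}

```text
t: 2.02
tool_pos: [0.5461, 0.114, 0.2606]
ee_rot: [-2.861, -1.299, -0.001]
contact_force: [0.5, 0.7, 0.5]
finger_gap: 0.0
```

Call:
{"method": "jog_arm", "body": {
  "offset": [
    [0,0,0],
    [0,0,0]
  ],
  "yaw": [0,0]
}}

```text
t: 2.18
tool_pos: [0.546, 0.114, 0.2601]
ee_rot: [2.865, 1.29, -0.0]
contact_force: [-0.6, -0.1, -0.4]
finger_gap: -0.0001
```

Run:
```python
from h import *
p,a,s=cur();print(p,a,s['t'],s['joint_positions'],s['finger_gap'],s['contact_force'])
for n in ['wrist','scene']:
    c=read_camera(n);cv2.imwrite(f'pics/{n}1.png',c['frame'])
    for k,m in masks(c['frame']).items(): print(n,k,cents(m))
```

```text
[0.54601237 0.11404006 0.26007333] 0.8461767599415113 2.1833 [ 5.56902317e-01  1.45074528e-01 -1.96065327e-01 -2.34853574e-05
 -1.22983898e+00  1.86007862e+00] -0.00014604410148051286 [-0.6348033  -0.09662975 -0.37493882]
wrist green [([401.37, 291.56], 707)]
wrist red [([329.55, 172.23], 82), ([447.94, 337.19], 416)]
scene green [([294.55, 236.63], 65)]
scene red [([268.12, 232.84], 49), ([343.38, 254.62], 8)]
```

View pics/wrist1.png

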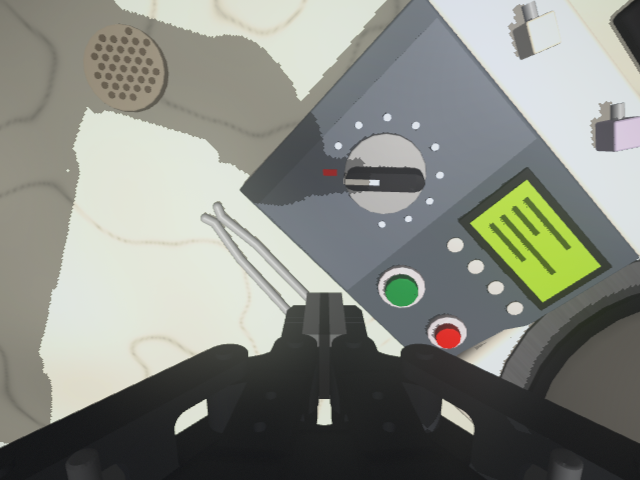

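View pics/scene1.png

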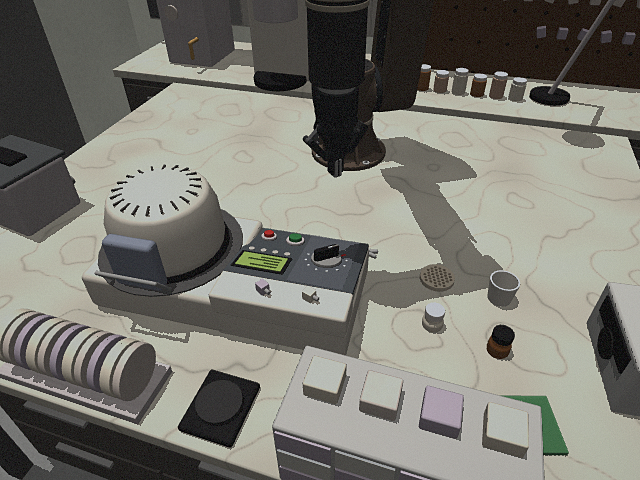

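Wrist view: red mark at (330,172), pointer on it, START (401,292), STOP (448,337), and the shut fingertips at (324,293). I'll refine the panel pose from this view and check the fingertip geometry.

Run:
```python
from h import *
p,a,s=cur();c=read_camera('wrist');T=wristT(c,s)
g=cv2.cvtColor(c['frame'],cv2.COLOR_BGR2GRAY).astype(float)
seeds={1:(338,146),2:(359,126),3:(387,117),4:(416,125),5:(435,147),6:(440,175),7:(430,201),8:(408,219),9:(382,224)}
px={}
for k,(u,v) in seeds.items():
    for _ in range(3):
        i,j=int(round(v)),int(round(u));w=g[i-5:i+6,j-5:j+6];w=(w>(w.max()+np.median(w))/2)*1.
        yy,xx=np.mgrid[i-5:i+6,j-5:j+6];u,v=(w*xx).sum()/w.sum(),(w*yy).sum()/w.sum()
    px[k]=(u,v)
px.update({0:(329.55,172.23),'start':(401.37,291.56),'stop':(447.94,337.19)})
r=fit(c,px,T);print(r)
Ti=np.linalg.inv(c['T_tool_cam'])
for q in [(x,y,z) for z in (.022,.009) for x in (-.011,.011) for y in (-.0145,0,.0145)]:
    k=Ti@np.r_[q,1];print(q,(c['cx']+c['fx']*k[0]/-k[2]).round(1),(c['cy']+c['fy']*k[1]/k[2]).round(1))
x=c['frame'][270:400,240:410];cv2.imwrite('pics/tip.png',cv2.resize(x,None,fx=4.5,fy=4.5,interpolation=2))
```

```text
((np.float64(0.6087042307044358), np.float64(0.11535911470767063), np.float64(0.05725978118787212)), {1: np.float64(1.0), 2: np.float64(0.9), 3: np.float64(0.9), 4: np.float64(0.6), 5: np.float64(0.6), 6: np.float64(0.4), 7: np.float64(0.2), 8: np.float64(0.4), 9: np.float64(0.6), 0: np.float64(1.7), 'start': np.float64(1.8), 'stop': np.float64(2.4)})
(-0.011, -0.0145, 0.022) 293.1 311.8
(-0.011, 0, 0.022) 324.0 311.7
(-0.011, 0.0145, 0.022) 354.9 311.7
(0.011, -0.0145, 0.022) 292.1 267.2
(0.011, 0, 0.022) 323.9 267.1
(0.011, 0.0145, 0.022) 355.8 267.1
(-0.011, -0.0145, 0.009) 290.8 324.2
(-0.011, 0, 0.009) 324.0 324.2
(-0.011, 0.0145, 0.009) 357.1 324.2
(0.011, -0.0145, 0.009) 289.7 276.7
(0.011, 0, 0.009) 323.9 276.7
(0.011, 0.0145, 0.009) 358.2 276.6
```

View pics/tip.png

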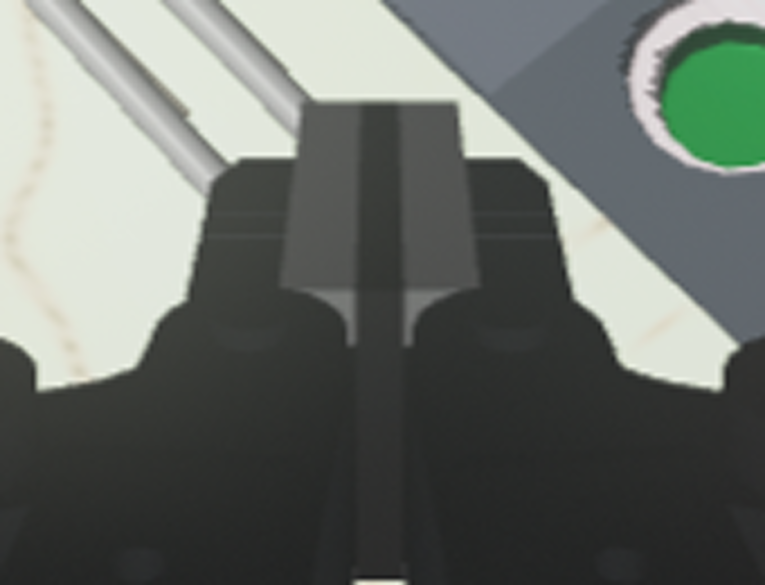

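The visible tip edge (row 292) is about 25 px below where a 22 mm reach with an 11 mm half-width projects. I'll check the tip with the scene and top cameras before relying on it.

Run:
```python
from h import *
p,a,s=cur();M=R.from_rotvec(s['ee_rot']).as_matrix()
c=read_camera('scene')
def pj(q):
    k=c['view']@np.r_[p+M@np.array(q),1];return c['cx']+c['fx']*k[0]/-k[2],c['cy']+c['fy']*k[1]/k[2]
im=cv2.resize(c['frame'][110:200,280:400],None,fx=6,fy=6,interpolation=2)
for q in [(x,y,.022) for x in(-.011,.011) for y in (-.008,.008)]+[(0,0,0)]:
    u,v=pj(q);print(q,u,v);cv2.circle(im,(int((u-279.6)*6),int((v-109.6)*6)),2,(0,0,255),-1)
im=cv2.convertScaleAbs(im,alpha=3,beta=10);cv2.imwrite('pics/sct.png',im)
```

```text
(-0.011, -0.008, 0.022) 335.87372255212995 183.2936470775718
(-0.011, 0.008, 0.022) 328.9555061428593 185.69857496245348
(0.011, -0.008, 0.022) 341.9507361291148 188.64480580631394
(0.011, 0.008, 0.022) 334.9604897836181 191.1250625620928
(0, 0, 0) 335.52512761865574 177.61016618967938
```

View pics/sct.png

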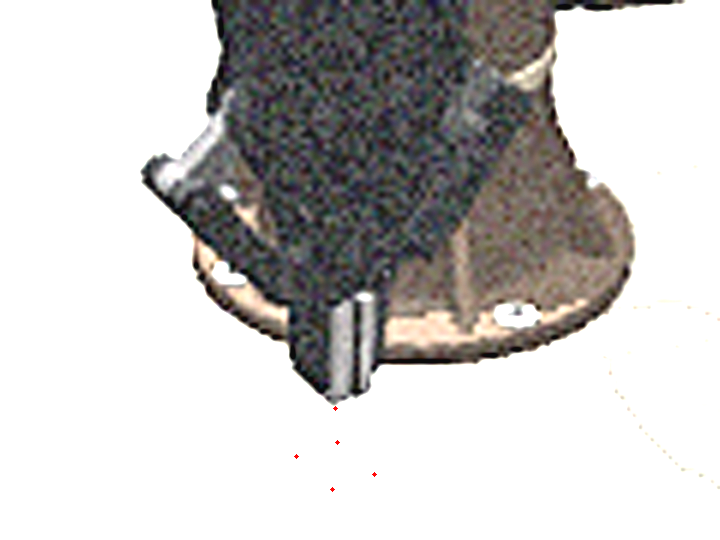

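```bash
python3 - <<'E'
import plant
print([n for n in dir(plant) if not n.startswith('__')])
print(getattr(plant,'tcp_to_tips',None))
s=plant.read_state();print(s)
E
python3 - <<'E'
from h import *
# triangulate tip corners from wrist and scene views
p,a,s=cur();w=read_camera('wrist');c=read_camera('scene');T=wristT(w,s);M=R.from_rotvec(s['ee_rot']).as_matrix()
for wu,su in [((307,292.3),(340.9,174.6)),((342,292.3),(334.9,176.3))]:
    q,e=tri(ray(w,wu,T),ray(c,su));print('tool',(M.T@(q-p)).round(4),e)
t=read_camera('top');x=t['frame'][200:380,220:420];cv2.imwrite('pics/tt.png',cv2.convertScaleAbs(cv2.resize(x,None,fx=3.2,fy=3.2,interpolation=2),alpha=2.5,beta=10))
k=t['view']@np.r_[p+M@np.array([0,0,.022]),1];print((t['cx']+t['fx']*k[0]/-k[2]),(t['cy']+t['fy']*k[1]/k[2]))
E
```

```text
['Unreachable', 'read_camera', 'read_state', 'sign_off', 'tcp_to_tips']
0.022
{'t': 2.3833, 'joint_positions': array([ 5.61039120e-01,  1.44097632e-01, -1.96855694e-01, -1.28691345e-04,
       -1.22979443e+00,  1.85944725e+00]), 'joint_vel': array([ 0.00515628, -0.00137647,  0.00083828,  0.00041345, -0.00137279,
        0.00421927]), 'tau': array([-4.73828539e-01, -4.11075103e+01,  2.94215763e+01,  6.96193814e+00,
       -3.38437436e-03, -1.12019238e-02]), 'tool_pos': array([0.54511645, 0.11607859, 0.26022048]), 'ee_rot': array([-2.86222568e+00, -1.29478653e+00, -4.97241835e-05]), 'contact_force': array([ 0.17039711, -0.29267306, -0.34717378]), 'moment': array([ 0.00931851, -0.01887858,  0.01132891]), 'finger_gap': 3.283204065544771e-05}
tool [ 0.011  -0.0057 -0.0104] 0.0018221473978275442
tool [ 0.011   0.0075 -0.011 ] 0.0022370139383790302
301.5775084777278 261.4315228480211
```

View pics/tt.png

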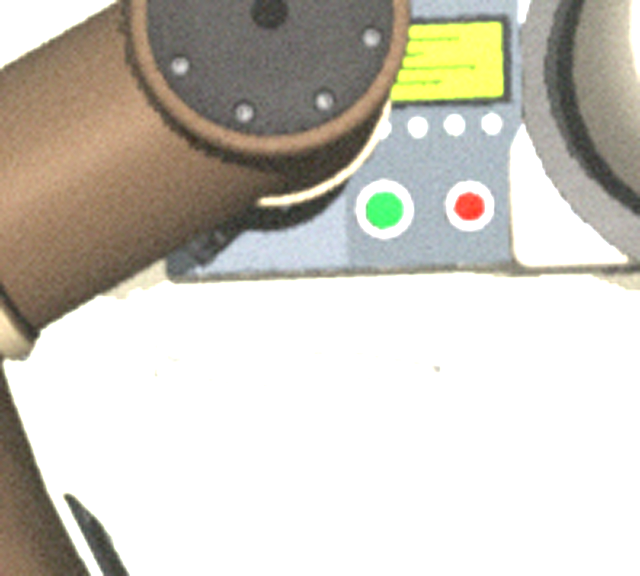

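Triangulated from the wrist and scene views, the tips sit about 11 mm *behind* the TCP (x = ±11 mm as expected), not 22 mm ahead. I'll settle it with a gentle touch on the bare lower panel.

```bash
cat >> h.py <<'E'
POSE=(0.608,0.115,0.0615)
E
python3 - <<'E'
from h import *
p,a,s=cur();P=p2w((-.062,.015,0),POSE);print(p,a,P)
rows(p,a,lin(p,a,[P[0],P[1],.14],POSE[2]+np.pi/4,5))
E
```

```text
[0.54516494 0.11618272 0.26031016] 0.8503112939805966 [0.54654758 0.12624432 0.08710948]
offset [[0.17, -0.11, 2.41], [0.17, -0.11, 2.4], [0.17, -0.12, 2.41], [0.17, -0.11, 2.4], [0.17, -0.11, 2.41]] yaw [0.001, 0.0, 0.001, 0.001, 0.0]
```

Call:
{"method": "jog_arm", "body": {
  "offset": [
    [0.17,-0.11,2.4],
    [0.17,-0.11,2.4],
    [0.17,-0.12,2.4],
    [0.17,-0.11,2.4],
    [0.17,-0.11,2.4]
  ],
  "yaw": [0,0,0,0,0]
}}

```text
t: 2.95
tool_pos: [0.5467, 0.1262, 0.1394]
ee_rot: [-2.862, -1.296, -0.001]
contact_force: [0.2, 0.1, -0.9]
finger_gap: 0.0
```

Call:
{"method": "jog_arm", "body": {
  "offset": [
    [0,0,0.4],
    [0,0,0.4],
    [0,0,0.4],
    [0,0,0.4],
    [0,0,0.2]
  ],
  "yaw": [0,0,0,0,0]
}}

```text
t: 3.37
tool_pos: [0.5474, 0.1258, 0.1229]
ee_rot: [-2.862, -1.294, -0.002]
contact_force: [-0.9, 0.0, 0.6]
finger_gap: -0.0001
```

Run:
```python
from h import *
p,a,s=cur();print(p,a,s['contact_force'],s['t'])
c=read_camera('scene');cv2.imwrite('pics/s2.png',cv2.convertScaleAbs(cv2.resize(c['frame'][150:290,240:400],None,fx=4.5,fy=4.5,interpolation=2),alpha=1.6))
c=read_camera('wrist');cv2.imwrite('pics/w2.png',c['frame'])
```

```text
[0.54738723 0.1257854  0.1229028 ] 0.8493348873543743 [-0.89258962  0.03677099  0.59058694] 3.3667
```

View pics/s2.png

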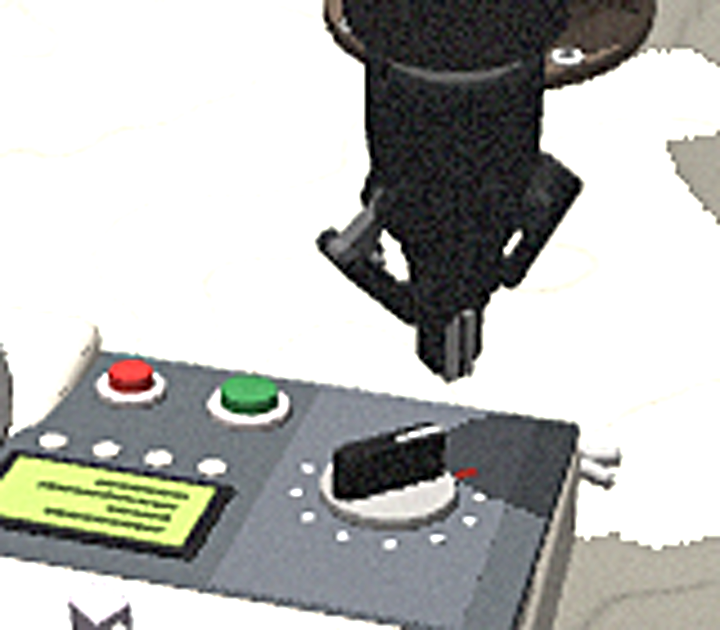

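View pics/w2.png

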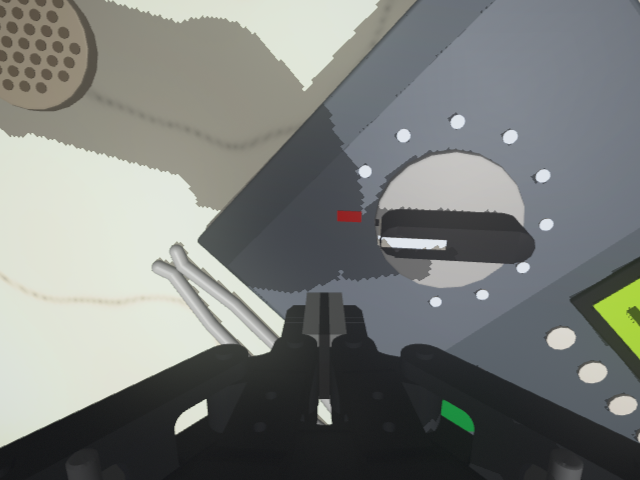

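Fingertip hovers well above the panel's lower edge. I'll keep descending gently and watch the force.

Call:
{"method": "jog_arm", "body": {
  "offset": [
    [0,0,0.2],
    [0,0,0.2],
    [0,0,0.2],
    [0,0,0.2],
    [0,0,0.0]
  ],
  "yaw": [0,0,0,0,0]
}}

```text
t: 3.88
tool_pos: [0.5467, 0.1253, 0.1137]
ee_rot: [2.863, 1.294, -0.001]
contact_force: [-0.4, 0.2, -0.1]
finger_gap: 0.0002
```

Call:
{"method": "jog_arm", "body": {
  "offset": [
    [0,0,0.2],
    [0,0,0.2],
    [0,0,0.2],
    [0,0,0.2],
    [0,0,0.0]
  ],
  "yaw": [0,0,0,0,0]
}}

```text
t: 4.3
tool_pos: [0.5466, 0.1253, 0.1057]
ee_rot: [2.863, 1.294, -0.001]
contact_force: [0.2, 0.6, 0.1]
finger_gap: -0.0003
```

Call:
{"method": "jog_arm", "body": {
  "offset": [
    [0,0,0.4],
    [0,0,0.4],
    [0,0,0.4],
    [0,0,0.3],
    [0,0,0.0]
  ],
  "yaw": [0,0,0,0,0]
}}

```text
t: 4.72
tool_pos: [0.5464, 0.1253, 0.0903]
ee_rot: [2.863, 1.294, -0.002]
contact_force: [-0.6, -0.4, -0.3]
finger_gap: 0.0
```

Call:
{"method": "jog_arm", "body": {
  "offset": [
    [0,0,0.2],
    [0,0,0.2],
    [0,0,0.2],
    [0,0,0.2],
    [0,0,0.0]
  ],
  "yaw": [0,0,0,0,0]
}}

```text
t: 5.13
tool_pos: [0.5471, 0.1255, 0.0832]
ee_rot: [2.862, 1.294, 0.0]
contact_force: [-0.2, 0.2, 2.2]
finger_gap: -0.0001
```

Call:
{"method": "jog_arm", "body": {
  "offset": [
    [0,0,0.1],
    [0,0,0.0]
  ],
  "yaw": [0,0]
}}

```text
t: 5.3
tool_pos: [0.5472, 0.1255, 0.0829]
ee_rot: [2.862, 1.295, 0.001]
contact_force: [-2.0, -0.1, 6.4]
finger_gap: 0.0002
```

Run:
```python
from h import *
p,a,s=cur();print(p,a,s['contact_force'],s['t'])
M=R.from_rotvec(s['ee_rot']).as_matrix()
# highest panel point under tip footprint
print(M)
for x in(-.011,.011):
  for y in (-.0075,.0075):
    w=p+M@np.array([x,y,0]); d=w[:2]-np.array(POSE[:2]);xs=d@[np.cos(POSE[2]),np.sin(POSE[2])]
    print(x,y,'panel height',.1+xs*np.tan(np.radians(12)))
c=read_camera('scene');cv2.imwrite('pics/s3.png',cv2.convertScaleAbs(cv2.resize(c['frame'][150:290,240:400],None,fx=4.5,fy=4.5,interpolation=2),alpha=1.6))
```

```text
[0.54722892 0.12553565 0.08291368] 0.8495542006856582 [-1.98757115 -0.07608667  6.36108104] 5.3
[[ 6.60317911e-01  7.50985824e-01  7.41373110e-04]
 [ 7.50986008e-01 -6.60318116e-01  4.36125290e-05]
 [ 5.22294486e-04  5.27962698e-04 -9.99999724e-01]]
-0.011 -0.0075 panel height 0.08446562149489659
-0.011 0.0075 panel height 0.08672610343616909
0.011 -0.0075 panel height 0.08776343102350898
0.011 0.0075 panel height 0.09002391296478147
```

View pics/s3.png

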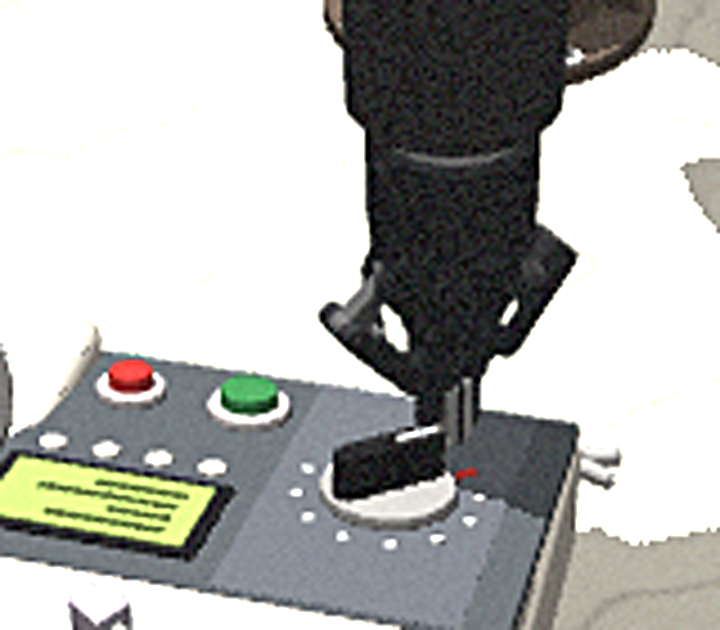

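Contact found at TCP z ≈ 0.083 over panel height 0.090. The tips are therefore 7 mm behind the reported TCP, which agrees with vision (−11 mm) and not with the stated +22 mm; I'll use −7 mm. Next I plan the push.

```bash
cat >> h.py <<'E'
TIP=-0.007
def rotw(v,pose): 
    return p2w(v,pose)-p2w((0,0,0),pose)
def push(deg,gap=0.,r=.016,hb=.015,pose=None):
    """TCP pos, alpha with the finger's +x face against the trailing flank of pointer half, bar at deg clockwise from red"""
    pose=pose or POSE;f=np.radians(135-deg)
    b=rotw((np.cos(f),np.sin(f),0),pose);n=rotw((np.sin(f),-np.cos(f),0),pose);z=rotw((0,0,1),pose)
    hc=.029 if n[2]>0 else hb
    X0=p2w((0,0,0),pose);Q=X0+r*b-.0065*n+hc*z
    al=np.arctan2(n[1],n[0]);e=np.array([np.cos(al),np.sin(al)])
    xy=Q[:2]-e*(.011+gap)
    up=(xy-X0[:2])@[np.cos(pose[2]),np.sin(pose[2])]
    return np.array([xy[0],xy[1],.1+up*np.tan(np.radians(12))+hb+TIP]),al
E
python3 - <<'E'
from h import *
p,a,s=cur()
for d in (0,30,60,90,120,150,180):print(d,push(d))
P,A=push(0,.012);print(P,A)
w=lin(p,a,[p[0],p[1],P[2]],a,2);w+=lin(w[-1][0],a,P,A,4);w+=[(P,A)];rows(p,a,w)
E
```

```text
0 (array([0.57884235, 0.11205626, 0.10177561]), np.float64(0.8579446143353011))
30 (array([0.58055236, 0.12419669, 0.102297  ]), np.float64(0.3288761328155822))
60 (array([0.58807423, 0.13385434, 0.10401897]), np.float64(-0.20587613281558204))
90 (array([0.59940187, 0.1382891 , 0.10648011]), np.float64(-0.7349446143353011))
120 (array([0.61135007, 0.1363064 , 0.10898908]), np.float64(-1.2529679930146567))
150 (array([0.62361639, 0.12876384, 0.1114929 ]), np.float64(-1.7656246605751365))
180 (array([0.62802683, 0.11738148, 0.1122799 ]), np.float64(-2.283648039254492))
[0.57099442 0.10297826 0.09999204] 0.8579446143353011
offset [[0.0, 0.0, -0.85], [0.0, 0.0, -0.86], [-0.03, 0.82, 0.0], [-0.03, 0.82, 0.0], [-0.04, 0.82, 0.0]] yaw [-0.0, -0.0, -0.002, -0.002, -0.002]
offset [[-0.03, 0.82, 0.0], [0.0, 0.0, 0.0]] yaw [-0.002, -0.0]
```

Call:
{"method": "jog_arm", "body": {
  "offset": [
    [0,0,-0.85],
    [0,0,-0.86],
    [-0.03,0.82,0],
    [-0.03,0.82,0],
    [-0.04,0.82,0]
  ],
  "yaw": [0,0,-0.002,-0.002,-0.002]
}}

```text
t: 5.77
tool_pos: [0.5654, 0.1081, 0.0995]
ee_rot: [-2.858, -1.303, -0.001]
contact_force: [-0.2, 0.5, -0.2]
finger_gap: -0.0003
```

Call:
{"method": "jog_arm", "body": {
  "offset": [
    [-0.03,0.82,0],
    [0,0,0],
    [0,0,0]
  ],
  "yaw": [-0.002,0,0]
}}

```text
t: 6.02
tool_pos: [0.5709, 0.1021, 0.0987]
ee_rot: [-2.858, -1.303, 0.001]
contact_force: [-0.0, 0.1, -0.7]
finger_gap: 0.0002
```

Run:
```python
from h import *
p,a,s=cur();print(p,a,s['contact_force'],s['t'],push(0,.012))
c=read_camera('wrist');cv2.imwrite('pics/w4.png',c['frame'])
w=lin(p,a,*push(0,.001),3)+[push(d) for d in (4,8,12,16,20,24,28)]
rows(p,a,w)
```

```text
[0.57090977 0.10212252 0.09872904] 0.8556992156473053 [-0.04291222  0.10368132 -0.68633683] 6.0167 (array([0.57099442, 0.10297826, 0.09999204]), np.float64(0.8579446143353011))
offset [[0.39, -0.02, -0.1], [0.39, -0.01, -0.09], [0.39, -0.02, -0.1], [0.22, -0.12, -0.01], [0.11, -0.12, -0.01]] yaw [-0.001, -0.0, -0.001, 0.07, 0.07]
offset [[0.12, -0.12, 0.0], [0.11, -0.11, -0.01], [0.12, -0.12, 0.0], [0.11, -0.12, -0.02], [0.12, -0.12, -0.01]] yaw [0.07, 0.071, 0.07, 0.071, 0.071]
```

View pics/w4.png

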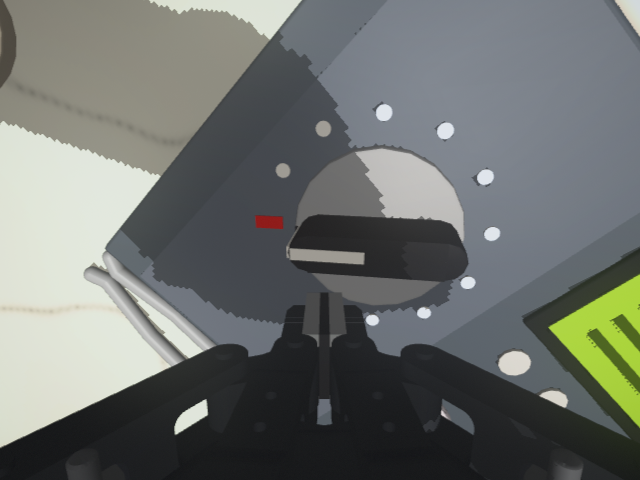

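The finger (column 324) is behind the pointer half of the bar (columns 290–467), with a clear gap. Pushing the first click.

Call:
{"method": "jog_arm", "body": {
  "offset": [
    [0.39,-0.02,-0.1],
    [0.39,-0.01,-0.09],
    [0.39,-0.02,0],
    [0.22,-0.12,-0.01],
    [0.11,-0.12,-0.01]
  ],
  "yaw": [0,0,0,0.07,0.07]
}}

```text
t: 6.48
tool_pos: [0.5783, 0.1162, 0.1014]
ee_rot: [2.942, 1.099, -0.002]
contact_force: [0.0, -3.8, 1.5]
finger_gap: -0.0002
```

Call:
{"method": "jog_arm", "body": {
  "offset": [
    [0.12,-0.12,0],
    [0.11,-0.11,-0.01],
    [0.12,-0.12,0],
    [0.11,-0.12,-0.01],
    [0,0,0]
  ],
  "yaw": [0.07,0.07,0.07,0.07,0]
}}

```text
t: 6.9
tool_pos: [0.5798, 0.1234, 0.1017]
ee_rot: [-3.068, -0.678, -0.001]
contact_force: [-0.1, 0.5, -0.1]
finger_gap: 0.0
```

Run:
```python
from h import *
p,a,s=cur();print(p,a,s['contact_force'],s['t'],push(24))
c=read_camera('wrist');cv2.imwrite('pics/w5.png',c['frame'])
```

```text
[0.57980581 0.12336906 0.10171389] 0.43476410511814545 [-0.0934881   0.54858998 -0.10143164] 6.9 (array([0.57971125, 0.12186374, 0.10208808]), np.float64(0.43547200904257627))
```

View pics/w5.png

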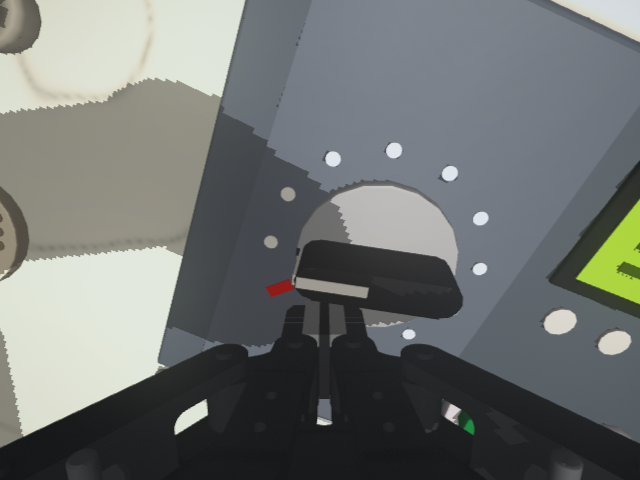

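Pointer direction (from (378,279) to (297,270)) lines up with dot 1: program 1 reached, force back to zero. Continuing to programs 2 and 3.

Run:
```python
from h import *
p,a,s=cur()
rows(p,a,[push(d) for d in (30,36,41,45,49,53,54, 60,66,71,75,79,83,84)])
```

```text
offset [[0.11, -0.05, -0.06], [0.18, -0.18, -0.03], [0.14, -0.15, -0.02], [0.12, -0.12, -0.03], [0.11, -0.12, -0.02]] yaw [0.11, 0.107, 0.089, 0.072, 0.071]
offset [[0.11, -0.12, -0.03], [0.03, -0.03, 0.0], [0.17, -0.17, -0.04], [0.18, -0.18, -0.05], [0.14, -0.15, -0.04]] yaw [0.071, 0.018, 0.107, 0.107, 0.088]
offset [[0.11, -0.12, -0.03], [0.12, -0.12, -0.04], [0.11, -0.11, -0.03], [0.03, -0.03, -0.01]] yaw [0.071, 0.07, 0.071, 0.017]
```

Call:
{"method": "jog_arm", "body": {
  "offset": [
    [0.11,-0.05,-0.06],
    [0.18,-0.18,-0.03],
    [0.14,-0.15,-0.02],
    [0.12,-0.12,-0.03],
    [0.11,-0.12,-0.02]
  ],
  "yaw": [0.11,0.107,0.089,0.072,0.071]
}}

```text
t: 7.37
tool_pos: [0.5833, 0.13, 0.103]
ee_rot: [3.141, -0.02, -0.004]
contact_force: [-4.2, 0.1, 3.1]
finger_gap: -0.0002
```

Call:
{"method": "jog_arm", "body": {
  "offset": [
    [0.11,-0.12,-0.03],
    [0.03,-0.03,0],
    [0,0,0]
  ],
  "yaw": [0.071,0.018,0]
}}

```text
t: 7.62
tool_pos: [0.5862, 0.132, 0.1036]
ee_rot: [-3.138, 0.154, -0.001]
contact_force: [0.5, -0.3, 0.7]
finger_gap: -0.0003
```

Run:
```python
from h import *
p,a,s=cur();print(p,a,s['contact_force'],s['t'],push(54))
c=read_camera('wrist');cv2.imwrite('pics/w6.png',c['frame'])
rows(p,a,[push(d) for d in (60,66,71,75,79,83,84)])
```

```text
[0.58624431 0.13198201 0.103558  ] -0.09818749933483267 [ 0.49803118 -0.30008961  0.74037226] 7.6167 (array([0.5861779 , 0.13226952, 0.10359595]), np.float64(-0.09902954461135005))
offset [[0.16, -0.2, -0.05], [0.18, -0.18, -0.04], [0.14, -0.15, -0.04], [0.11, -0.12, -0.03], [0.12, -0.12, -0.04]] yaw [0.108, 0.106, 0.089, 0.071, 0.07]
offset [[0.11, -0.11, -0.03], [0.03, -0.03, -0.01]] yaw [0.07, 0.018]
```

View pics/w6.png

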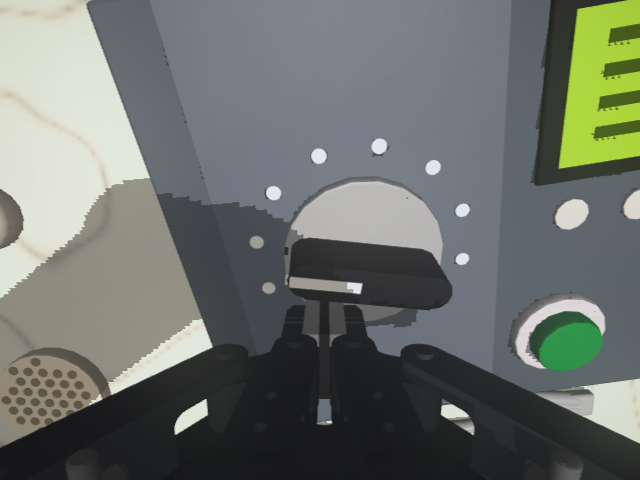

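The pointer points at dot 2 (257,242): program 2. Continuing the same pattern.

Call:
{"method": "jog_arm", "body": {
  "offset": [
    [0.16,-0.2,-0.05],
    [0.18,-0.18,-0.04],
    [0.14,-0.15,-0.04],
    [0.11,-0.12,-0.03],
    [0.12,-0.12,-0.04]
  ],
  "yaw": [0.108,0.106,0.089,0.071,0.07]
}}

```text
t: 8.08
tool_pos: [0.594, 0.1373, 0.1052]
ee_rot: [3.025, -0.846, -0.002]
contact_force: [-2.5, 3.3, 0.7]
finger_gap: 0.0002
```

Call:
{"method": "jog_arm", "body": {
  "offset": [
    [0.11,-0.11,-0.03],
    [0.03,-0.03,-0.01],
    [0,0,0]
  ],
  "yaw": [0.07,0.018,0]
}}

```text
t: 8.33
tool_pos: [0.5969, 0.1375, 0.1059]
ee_rot: [-2.987, 0.974, -0.0]
contact_force: [-0.4, 0.4, 0.5]
finger_gap: 0.0004
```

Run:
```python
from h import *
p,a,s=cur();print(p,a,s['contact_force'],s['t'],push(84))
c=read_camera('wrist');cv2.imwrite('pics/w7.png',c['frame'])
rows(p,a,[push(d) for d in (90,96,101,105,109,113,114)])
```

```text
[0.59689674 0.13752278 0.10589885] -0.6303715683847255 [-0.37670414  0.43142617  0.47046902] 8.3333 (array([0.59697682, 0.13790542, 0.10596062]), np.float64(-0.6300083588294505))
offset [[0.16, -0.21, -0.06], [0.17, -0.17, -0.05], [0.14, -0.15, -0.04], [0.12, -0.11, -0.04], [0.11, -0.12, -0.03]] yaw [0.105, 0.104, 0.087, 0.069, 0.069]
offset [[0.12, -0.12, -0.03], [0.03, -0.03, -0.01]] yaw [0.069, 0.017]
```

View pics/w7.png

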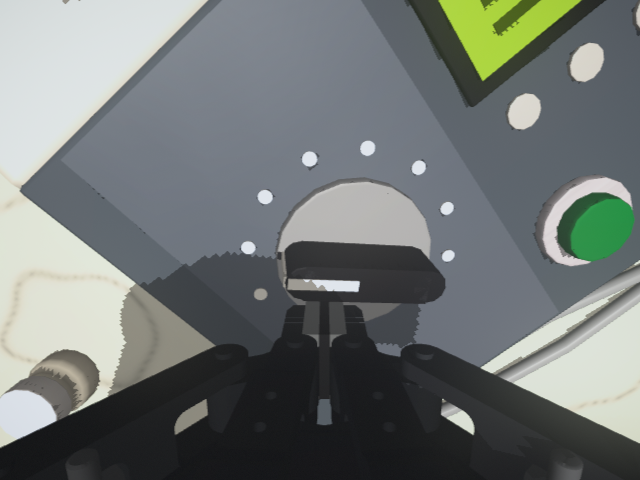

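Program 3: the pointer is at dot (248,248). Next click.

Call:
{"method": "jog_arm", "body": {
  "offset": [
    [0.16,-0.21,-0.06],
    [0.17,-0.17,-0.05],
    [0.14,-0.15,-0.04],
    [0.12,-0.11,-0.04],
    [0.11,-0.12,-0.03]
  ],
  "yaw": [0.105,0.104,0.087,0.069,0.069]
}}

```text
t: 8.8
tool_pos: [0.6065, 0.1381, 0.1078]
ee_rot: [-2.705, 1.598, 0.001]
contact_force: [-0.2, 1.5, -1.1]
finger_gap: -0.0002
```

Call:
{"method": "jog_arm", "body": {
  "offset": [
    [0.12,-0.12,-0.03],
    [0.03,-0.03,-0.01],
    [0,0,0]
  ],
  "yaw": [0.069,0.017,0]
}}

```text
t: 9.05
tool_pos: [0.609, 0.137, 0.1085]
ee_rot: [2.636, -1.709, 0.0]
contact_force: [0.2, 0.2, 0.3]
finger_gap: -0.0004
```

Run:
```python
from h import *
p,a,s=cur();print(p,a,s['contact_force'],s['t'],push(114))
c=read_camera('wrist');cv2.imwrite('pics/w8.png',c['frame'])
rows(p,a,[push(d) for d in (120,126,131,135,139,143,144)])
```

```text
[0.60903183 0.13701791 0.10847404] -1.1504280214440872 [0.1546752  0.15226776 0.27222241] 9.05 (array([0.60907338, 0.13720813, 0.10851785]), np.float64(-1.1501086829617477))
offset [[0.16, -0.18, -0.05], [0.17, -0.17, -0.05], [0.15, -0.15, -0.03], [0.14, -0.4, -0.09], [0.11, -0.12, -0.02]] yaw [0.103, 0.102, 0.086, 0.068, 0.068]
offset [[0.12, -0.11, -0.03], [0.03, -0.03, 0.0]] yaw [0.068, 0.018]
```

View pics/w8.png

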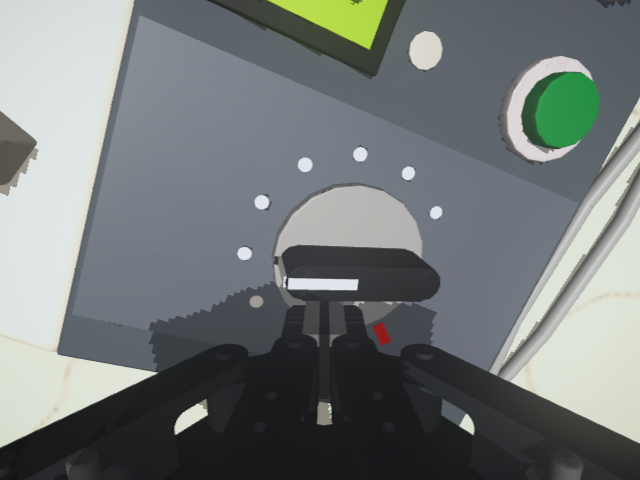

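Program 4: the pointer is at dot (245,253). Next click, smoothing the small lateral shift.

Call:
{"method": "jog_arm", "body": {
  "offset": [
    [0.16,-0.25,-0.06],
    [0.17,-0.24,-0.06],
    [0.15,-0.22,-0.05],
    [0.14,-0.19,-0.05],
    [0.11,-0.12,-0.02]
  ],
  "yaw": [0.103,0.102,0.086,0.068,0.068]
}}

```text
t: 9.52
tool_pos: [0.6201, 0.1328, 0.1106]
ee_rot: [2.211, -2.232, -0.001]
contact_force: [-0.2, -0.5, 0.4]
finger_gap: -0.0001
```

Call:
{"method": "jog_arm", "body": {
  "offset": [
    [0.12,-0.11,-0.03],
    [0.03,-0.03,0],
    [0,0,0]
  ],
  "yaw": [0.068,0.018,0]
}}

```text
t: 9.77
tool_pos: [0.6218, 0.131, 0.1112]
ee_rot: [2.116, -2.322, -0.0]
contact_force: [0.3, 0.4, -0.3]
finger_gap: -0.0002
```

Run:
```python
from h import *
p,a,s=cur();print(p,a,s['contact_force'],s['t'],push(144))
c=read_camera('wrist');cv2.imwrite('pics/w9.png',c['frame'])
rows(p,a,[push(d) for d in (150,156,160,163,166,168,170,172)])
```

```text
[0.62183381 0.13099818 0.11117724] -1.6636358992452307 [ 0.26599213  0.41936878 -0.33054162] 9.7667 (array([0.62208044, 0.13068239, 0.11119211]), np.float64(-1.6629977844135764))
offset [[0.21, -0.2, -0.03], [0.17, -0.17, -0.03], [0.12, -0.12, -0.01], [0.09, -0.08, -0.01], [0.08, -0.09, -0.01]] yaw [0.102, 0.103, 0.069, 0.051, 0.052]
offset [[0.06, -0.06, 0.0], [0.06, -0.06, -0.01], [0.05, -0.06, 0.0]] yaw [0.035, 0.034, 0.035]
```

View pics/w9.png

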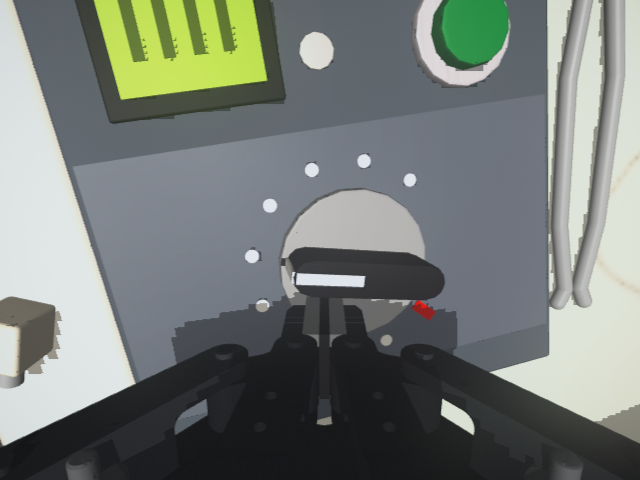

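Program 5: the pointer is at dot (252,256). For the last click I'll push only to about 170° and let the detent finish it.

Call:
{"method": "jog_arm", "body": {
  "offset": [
    [0.21,-0.2,-0.03],
    [0.17,-0.17,-0.03],
    [0.12,-0.12,-0.01],
    [0.09,-0.08,-0.01],
    [0.08,-0.09,-0.01]
  ],
  "yaw": [0.102,0.103,0.069,0.051,0.052]
}}

```text
t: 10.23
tool_pos: [0.6267, 0.1239, 0.1119]
ee_rot: [-1.641, 2.678, 0.001]
contact_force: [0.5, 2.8, -1.2]
finger_gap: -0.0002
```

Call:
{"method": "jog_arm", "body": {
  "offset": [
    [0.06,-0.06,0],
    [0.06,-0.06,-0.01],
    [0,0,0]
  ],
  "yaw": [0.035,0.034,0]
}}

```text
t: 10.48
tool_pos: [0.6271, 0.1215, 0.1122]
ee_rot: [1.549, -2.733, 0.0]
contact_force: [1.1, -0.2, 0.6]
finger_gap: 0.0003
```

Run:
```python
from h import *
p,a,s=cur();print(p,a,s['contact_force'],s['t'],push(170))
c=read_camera('wrist');cv2.imwrite('pics/w10.png',c['frame'])
```

```text
[0.62713535 0.12146816 0.11222762] -2.11059184260887 [ 1.09053976 -0.22627049  0.55662869] 10.4833 (array([0.62720597, 0.12141525, 0.11215845]), np.float64(-2.1098203163216533))
```

View pics/w10.png

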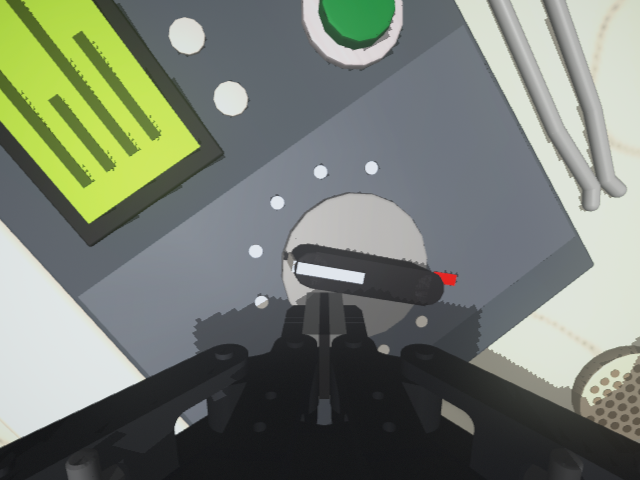

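The pointer points at dot 6 (256,251) and the bar's tail at the red mark (447,279): program 6. Backing off and rising to verify.

Call:
{"method": "jog_arm", "body": {
  "offset": [
    [-0.4,0,0],
    [-0.8,0,0],
    [-0.3,0,-2],
    [0,0,-3],
    [0,0,-3]
  ],
  "yaw": [0,0,0,0,0]
}}

```text
t: 10.95
tool_pos: [0.6347, 0.1349, 0.1921]
ee_rot: [1.548, -2.731, 0.0]
contact_force: [1.0, 0.2, 0.5]
finger_gap: 0.0
```

Run:
```python
from h import *
p,a,s=cur();print(p,a,s['contact_force'],s['t'])
c=read_camera('wrist');cv2.imwrite('pics/w11.png',c['frame'])
for k,m in masks(c['frame']).items(): print(k,cents(m,40))
P=p2w((-.055,-.082,.014),POSE);print(P)
# go over start, keep yaw
P[2]=.16;rows(p,a,lin(p,a,P,-0.8,12))
```

```text
[0.63472869 0.1348753  0.19214409] -2.109951040305849 [0.98197707 0.16868646 0.52438941] 10.95
green [([345.51, 21.81], 1873)]
red [([408.85, 213.29], 112)]
[0.55643815 0.02966963 0.10225892]
offset [[1.09, 0.11, 0.27], [1.07, 0.23, 0.27], [1.03, 0.34, 0.26], [1.0, 0.45, 0.27], [0.94, 0.56, 0.27]] yaw [-0.109, -0.109, -0.109, -0.11, -0.109]
offset [[0.87, 0.66, 0.27], [0.79, 0.75, 0.27], [0.71, 0.83, 0.26], [0.62, 0.91, 0.27], [0.51, 0.96, 0.27]] yaw [-0.109, -0.109, -0.109, -0.109, -0.11]
offset [[0.4, 1.02, 0.27], [0.3, 1.05, 0.26]] yaw [-0.109, -0.109]
```

View pics/w11.png

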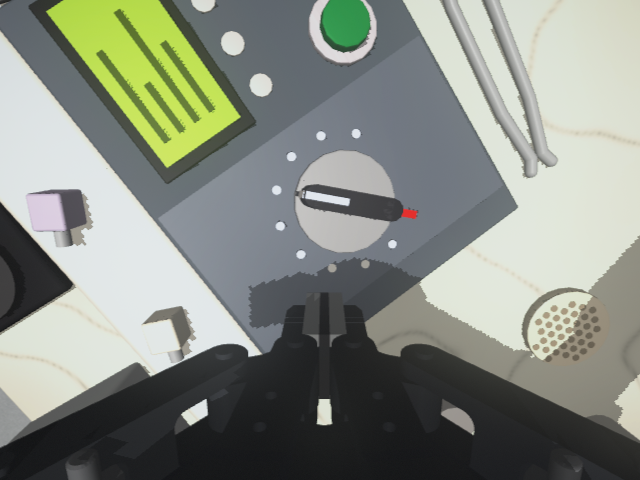

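Pointer at dot 6 (277,190), confirmed from clear of the bar. Moving over START.

Run:
```python
from h import *
p,a,s=cur()
P=p2w((-.055,-.082,.014),POSE)
P[2]=.14;rows(p,a,lin(p,a,P,a,5));k=read_camera('top')
```

```text
offset [[2.66, 0.32, 1.2], [2.65, 0.31, 1.21], [2.66, 0.32, 1.2], [2.65, 0.32, 1.2], [2.66, 0.32, 1.2]] yaw [-0.0, -0.0, -0.0, -0.0, -0.0]
```

Call:
{"method": "jog_arm", "body": {
  "offset": [
    [2.66,0.32,0.5],
    [2.65,0.31,1],
    [2.66,0.32,1.5],
    [2.65,0.32,1.5],
    [2.66,0.32,1.5]
  ],
  "yaw": [0,0,0,0,0]
}}

```text
t: 11.47
tool_pos: [0.5526, 0.0284, 0.1318]
ee_rot: [-1.549, 2.732, -0.0]
contact_force: [0.6, -0.6, -0.1]
finger_gap: -0.0005
```

Call:
{"method": "jog_arm", "body": {
  "offset": [
    [0,0,0.5],
    [0,0,0.5],
    [0,0,0.5],
    [0,0,0.5],
    [0,0,0]
  ],
  "yaw": [0,0,0,0,0]
}}

```text
t: 11.88
tool_pos: [0.5532, 0.0294, 0.1113]
ee_rot: [1.548, -2.733, -0.0]
contact_force: [0.3, -1.1, -1.1]
finger_gap: 0.0
```

Run:
```python
from h import *
p,a,s=cur();print(p,a,s['contact_force'],s['t'])
c=read_camera('scene');cv2.imwrite('pics/s12.png',cv2.convertScaleAbs(cv2.resize(c['frame'][150:290,230:390],None,fx=4.5,fy=4.5,interpolation=2),alpha=1.6))
c=read_camera('wrist');cv2.imwrite('pics/w12.png',c['frame'])
```

```text
[0.55322671 0.0294261  0.11129114] -2.1109454357449877 [ 0.29849159 -1.13422768 -1.10693872] 11.8833
```

View pics/s12.png

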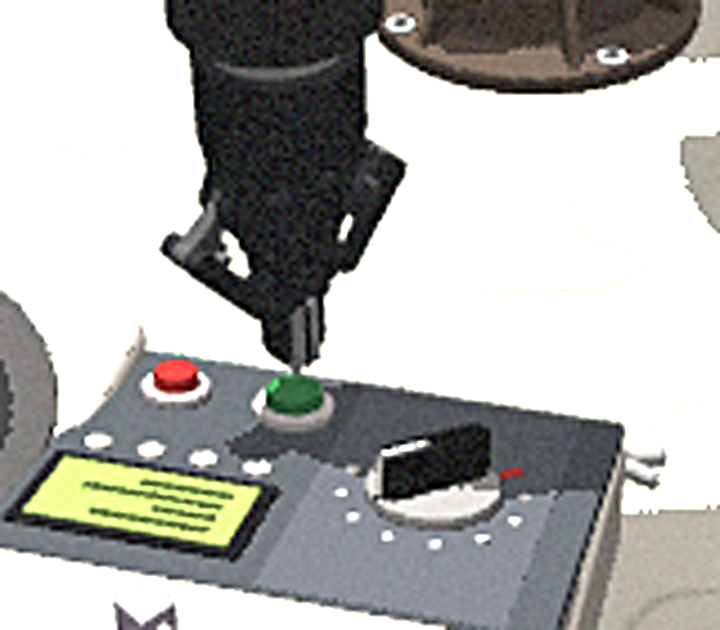

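View pics/w12.png

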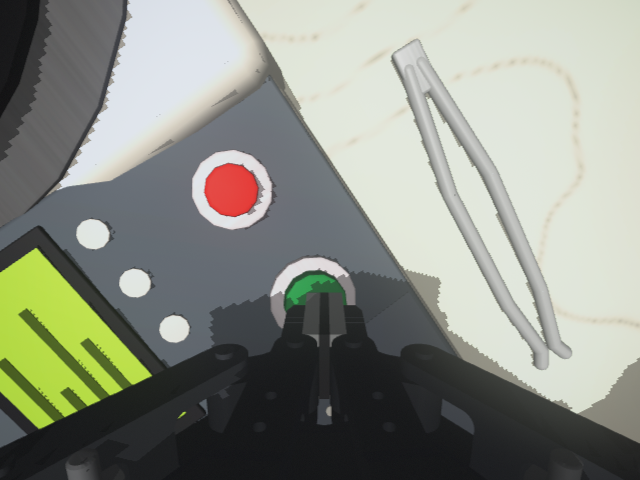

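Fingertip is above START (about (316,297)), STOP clear at (232,190). I'll correct 3 mm in x, then press gradually.

Call:
{"method": "jog_arm", "body": {
  "offset": [
    [-0.15,-0.26,0.2],
    [0,0,0.4],
    [0,0,0.4],
    [0,0,0.3],
    [0,0,0]
  ],
  "yaw": [0,0,0,0,0]
}}

```text
t: 12.4
tool_pos: [0.5556, 0.0286, 0.0984]
ee_rot: [1.546, -2.734, -0.0]
contact_force: [-0.3, 0.5, 0.4]
finger_gap: -0.0004
```

Call:
{"method": "jog_arm", "body": {
  "offset": [
    [0,0,0.2],
    [0,0,0.2],
    [0,0,0]
  ],
  "yaw": [0,0,0]
}}

```text
t: 12.65
tool_pos: [0.5563, 0.0286, 0.0953]
ee_rot: [-1.547, 2.734, -0.001]
contact_force: [0.2, -0.9, 3.4]
finger_gap: -0.0001
```

Call:
{"method": "jog_arm", "body": {
  "offset": [
    [0,0,0.2],
    [0,0,0.2],
    [0,0,0]
  ],
  "yaw": [0,0,0]
}}

```text
t: 12.9
tool_pos: [0.557, 0.0286, 0.0925]
ee_rot: [-1.547, 2.732, -0.002]
contact_force: [-2.7, -0.9, 12.1]
finger_gap: -0.0002
```

Call:
{"method": "jog_arm", "body": {
  "offset": [
    [0,0,0.2],
    [0,0,0],
    [0,0,0]
  ],
  "yaw": [0,0,0]
}}

```text
t: 13.15
tool_pos: [0.5572, 0.0286, 0.0921]
ee_rot: [-1.547, 2.731, -0.003]
contact_force: [-6.7, -1.4, 23.7]
finger_gap: -0.0
```

Force rose from 3.4 to 12 to 24 N with z stopping at 0.092, so START is bottomed. Releasing and rising clear.

Call:
{"method": "jog_arm", "body": {
  "offset": [
    [0,0,-0.6],
    [0,0,-1.5],
    [0,0,-3],
    [0,0,-4],
    [0,0,-4]
  ],
  "yaw": [0,0,0,0,0]
}}

```text
t: 13.57
tool_pos: [0.5548, 0.0284, 0.2206]
ee_rot: [1.546, -2.732, -0.001]
contact_force: [1.2, 0.8, 0.4]
finger_gap: -0.0002
```

Call:
{"method": "jog_arm", "body": {
  "offset": [
    [2,-2,-2],
    [3,-1,-2],
    [3,-1,-1],
    [0,0,0],
    [0,0,0]
  ],
  "yaw": [0,0,0,0,0]
}}

```text
t: 13.98
tool_pos: [0.5486, -0.0616, 0.2706]
ee_rot: [-1.543, 2.735, 0.0]
contact_force: [-0.7, -0.1, -0.4]
finger_gap: 0.0
```

Run:
```python
from h import *
p,a,s=cur();print(p,a,s['contact_force'],s['t'])
c=read_camera('scene');cv2.imwrite('pics/s13.png',cv2.convertScaleAbs(cv2.resize(c['frame'][190:340,230:400],None,fx=4.5,fy=4.5,interpolation=2),alpha=1.4))
a0=cv2.imread('pics/top0.png');t=read_camera('top');cv2.imwrite('pics/t13.png',cv2.convertScaleAbs(t['frame'],alpha=1.5))
s0=cv2.imread('pics/scene0.png')
for n,i0,i1 in(('top',a0,t['frame']),('scene',s0,c['frame'])):
    d=cv2.absdiff(i0,i1).max(2);m=cv2.morphologyEx((d>40).astype(np.uint8),cv2.MORPH_OPEN,np.ones((3,3)));print(n,cents(m,10))
```

```text
[ 0.54863843 -0.06163082  0.27061282] -2.1143359491331912 [-0.66034795 -0.07008162 -0.36415564] 13.9833
top [([463.77, 207.48], 6530), ([380.2, 195.07], 122), ([354.73, 218.89], 895), ([395.51, 224.45], 175), ([302.62, 374.6], 28856), ([298.08, 236.49], 224), ([308.17, 247.0], 173), ([346.65, 257.01], 386), ([361.85, 238.65], 26), ([373.15, 238.35], 26), ([338.5, 239.5], 16), ([387.96, 264.96], 547), ([366.26, 263.99], 187), ([220.5, 297.5], 14), ([44.36, 434.18], 6359), ([233.3, 382.59], 54), ([234.5, 460.0], 12), ([52.11, 467.0], 35), ([62.8, 467.8], 35), ([71.4, 468.6], 15), ([232.0, 471.0], 21), ([215.5, 473.0], 12), ([222.36, 478.09], 11)]
scene [([249.01, 10.29], 202), ([367.12, 3.12], 24), ([365.74, 38.3], 1174), ([365.59, 12.06], 17), ([244.5, 21.0], 12), ([242.84, 90.62], 4731), ([630.67, 33.33], 27), ([399.26, 81.08], 1285), ([317.81, 83.13], 191), ([408.11, 74.42], 19), ([612.79, 107.4], 1816), ([315.97, 105.61], 69), ([390.65, 112.0], 319), ([324.5, 115.0], 12), ([472.1, 204.38], 14769), ([367.44, 170.4], 43), ([269.5, 231.5], 16), ([430.34, 281.37], 59)]
```

View pics/s13.png

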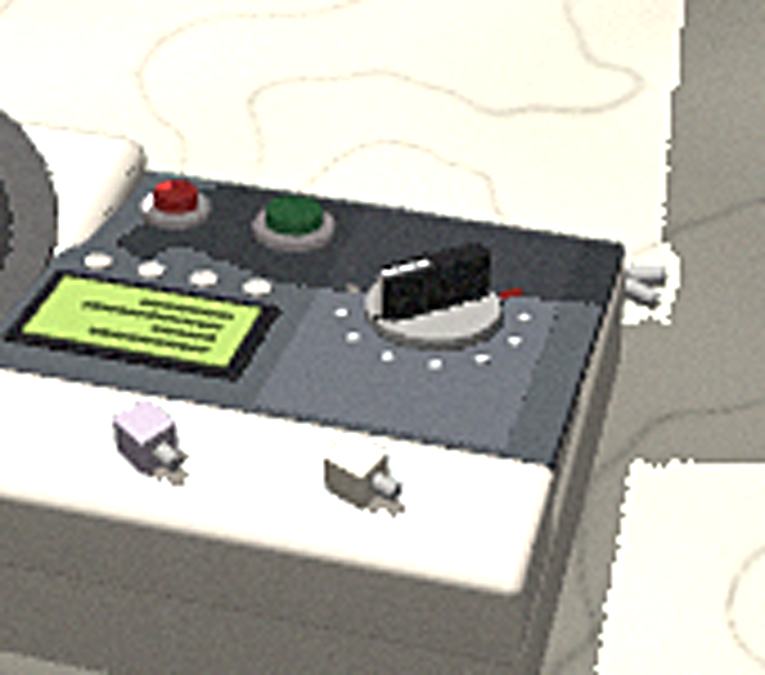

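View pics/t13.png

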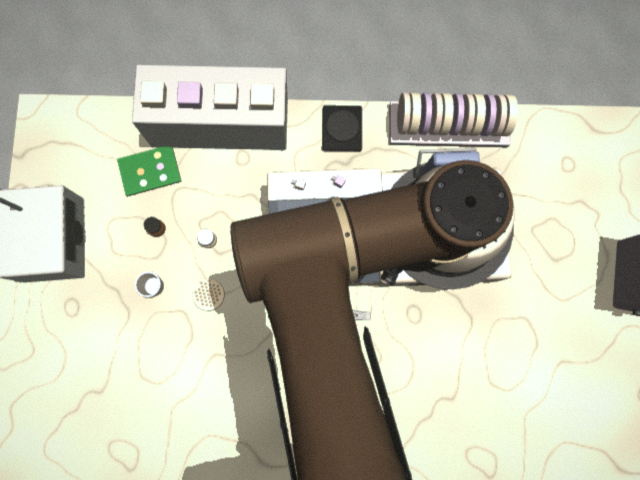

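The selector points opposite the red mark, START and STOP are out, and the blocks, jars, cup and tray sit where they were. The last move took the hand toward the dome without contact; I'll back away before handing in.

Call:
{"method": "jog_arm", "body": {
  "offset": [
    [-2,1,-2],
    [-3,1,-2],
    [-2,1,0],
    [0,0,0],
    [0,0,0]
  ],
  "yaw": [0,0,0,0,0]
}}

```text
t: 14.5
tool_pos: [0.5592, 0.017, 0.3091]
ee_rot: [1.551, -2.731, -0.001]
contact_force: [-1.2, 0.3, -0.9]
finger_gap: -0.0001
```

Run:
```python
from h import *
p,a,s=cur();print(p,s['contact_force'],s['t'])
c=read_camera('wrist');cv2.imwrite('pics/w14.png',c['frame'])
```

```text
[0.55917794 0.01699991 0.30911783] [-1.16514856  0.29068047 -0.89313653] 14.5
```

View pics/w14.png

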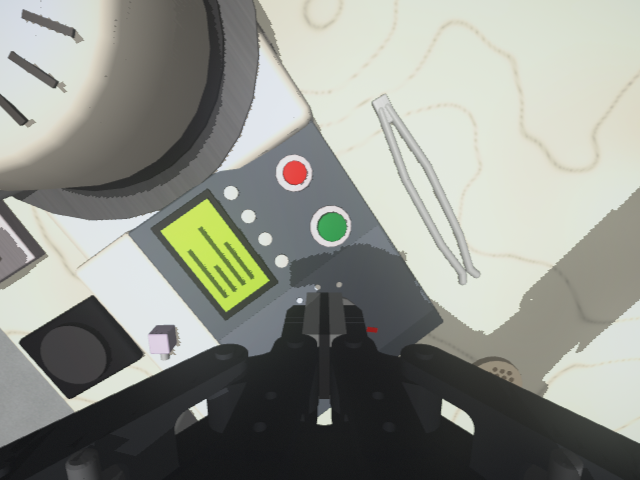

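The hand is clear of everything, with START (331,227), STOP (294,173) and the tongs undisturbed. Handing in.

```bash
python3 -c "
from plant import *
print(sign_off())"
```

```text
the job is handed in; nothing more can be done
None
```

The selector is on program 6 and START has been pressed and released. I handed the job in at about 14.5 s of the 51 s allowed; the hand-in reports no verdict.

- **Selector:** it began on the red mark. I pushed it round six clicks with the shut fingertips against one flank, checking each click in the wrist camera. The final view showed the pointer at the sixth dot and the bar's tail at the red mark.
- **START:** I pressed it until it bottomed, with the force at 3.4, then 12, then 24 N and the travel stopping. I then let go. In the last pictures START and STOP are both out.
- **Loose things:** the blocks, tongs, jars, cup and tray looked unmoved in the last pictures, judged by eye. The arm hid most of the tongs in the final top view, but the wrist view showed them in place. The hand is clear of everything.

**Disagreements**
- **Fingertip position:** the interface text puts the fingertips 22 mm ahead of the reported tool point. Triangulation put them about 11 mm behind it, and a light touch on the bare panel gave about 7 mm behind. I used 7 mm, and the START contact height agreed with it.
- **Panel pose:** the cameras differed by up to about 3 mm.
- **Last retreat:** my first move away from START took the hand toward the muffle dome. There was no contact, and I backed it off before handing in.

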